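# Sort loose spares into the bench trays

## Robot

A 6-joint arm with a two-finger parallel gripper is mounted at the origin on a cart in front of the work surface, level with it; the furniture and walls round the work are solid. World frame = base frame: x ahead of the robot, y to its left, z up, the work surface at z = 0. Lengths are in m, angles in rad, forces in N, time in s.
With the tool pointing down it reaches from about 0.35 to 0.775 m from the base axis. Payload 5.5 kg.
Tool frame: the origin (TCP) lies on the centre line of the jaws, within the pads' length; the fingertips stand 25 mm ahead of it and the grasp point (between the pads) lies 6 mm ahead of it; x points along the fingers, z is the direction in which the jaws open and shut, and the axes are right-handed (so a half turn about x gives the same grasp; the last joint's range is limited). The gripper opens to 85 mm and grips with 20 to 120 N. Pads are 22 mm wide; open, the fingers measure 114 mm over their backs; the gripper's body (76 mm by 85 mm) begins 54 mm behind the grasp point. The pads swing forward as they close: fully open they stand 13 mm farther back than shut.
Start: joints at [-1.476, 0.313, 0.046, 1.304, 0, 1.431], TCP at [0.134, -0.559, 0.256] pointing down, gripper open.
Joint ranges: [-2.76, 2.76], [-0.86, 1.69], [-1.03, 1.26], [-2.2, 2.34], [-1.47, 1.5], [-3.14, 3.14]. Speed limits (rad/s): [2.57, 2.57, 3.14, 3.14, 3.14, 3.14].

## Interface

Orientations are given as [roll, pitch, yaw] about the fixed x, y, z axes, in that order (R = Rz(yaw) Ry(pitch) Rx(roll)).
In Python, from bench import readout, read_camera, camera_params, job gives the robot as it stands. The module is installed in compiled form; this text tells all that it offers.
- The arm moves only by the tool servo_tool, never from a script. Its argument "moves" is a list of rows, each a list of 7 numbers: the shift along the tool's x, y, z in m, then the turn, a rotation vector about the tool's x, y, z in rad, then the opening in per cent of the stroke, from 0 (shut) to 100 (fully open). A call has 1 to 5 rows; each row is the pose to reach, as a shift and turn from the pose commanded when the call began, along the tool's axes at that moment; what a row does not reach only later rows make up. A row lasts 1/8 s, in which the tool goes at most 62.5 mm and 10.7 degrees, less where a joint would pass 70% of its speed; a pose out of reach is approached as far as the arm can. A call with a gripper value outside its range is refused whole. The fingers move at their own pace and stop on an object; "squeeze" is the grip in N (left out, the last holds). Time passes only in rows, so rows that repeat a pose let the fingers close. It gives the time, the measured TCP pose, the force and the opening at its end, in the units of the state.
- readout.read_state(): the state, without advancing time (a new reading comes with each control period).
- read_camera(name): name is "side" or "top" or "wrist"; returns (picture, depth): 480x640x3 uint8, red, green, blue; 480x640 float32, m along the optical axis (not along the pixel's ray), 0 where there is no reading.
- camera_params(name): a dict with "fx", "fy", "cx", "cy" (pixels), "k1" (the pictures are not rectified: a ray, as slopes to the right and down, at radius r is drawn at 1 + k1 r^2 times it, then the intrinsics apply), "R" (3x3) and "t" (3): a world point X has camera coordinates R X + t. Camera axes: x right, y down, z forward; pixel columns grow to the right and rows downward; lengths in m; the calibration is good to about 2 mm. A picture is of the moment at which its call begins: read the wrist's pose just before it. camera_params takes no time and is no camera call; for the wrist camera it gives the pose at the moment of the call.
- job.sign_off(): hands the job in, once; it reports no verdict.
The state is a dict: "time_s": time; "joint_positions": joint angles; "dq": joint speeds; "tau": joint torques, N m; "ee_pos": TCP position; "ee_rot": TCP orientation; "ft_force": force on the tool from outside, world axes, zero at the start; "ft_torque": the same for the moment, N m; "width": opening from 0.0 (shut) to 1.0 (fully open).
Only numpy, scipy, OpenCV 4.12 (cv2) and the standard library are available. Lean on these libraries where they do the work, as an engineer would, in place of code of your own. Each camera call takes 0.05 s, during which the arm holds its last target. There are 200 camera calls.

## Task

Sort the loose spares on the bench into the trays: the bolt and the nut into the blue tray and the ball bearing and the white pulley into the yellow tray, one part to each bay, and the red carton into the green tray. Each must rest flat on its tray's floor the same way up as it stands now, the bolt upright on its head. Leave the black tape roll and the steel weight where they are.

Things in the scene. Friction and masses are not known exactly. Their poses are not given: they have to be found in the camera images.
- bolt: hexagon steel bolt that stands upright on its head, shank up, 52 mm tall; the head is a disc 27 mm across and 10 mm high, the shank above it 16 mm in diameter. Origin: centre of the underside of the head; z up the shank; 0.1 kg
- nut: hexagon steel nut lying flat, 24 mm across the flats (along its x), 28 mm across the corners (along its y), 13 mm high, open hole in the middle. Origin: centre of its underside, z up; 0.03 kg
- bearing: pale grey ball bearing (a ring) lying flat, 47 mm in diameter, 14 mm high. Origin: centre of its underside, z up; 0.09 kg
- pulley: white two-step pulley standing with its wide end down, 35 mm tall: about 50 mm in diameter up to 17 mm, 36 mm up to 27 mm, 20 mm to the top. Origin: centre of its underside, z up; 0.11 kg
- carton: small closed red carton, 45 (x) x 62 (y) x 26 mm high. Origin: centre of its underside, z up; 0.05 kg
- blue_tray: fixed open blue plastic tray, outside 112 (x) x 172 (y) x 30 mm high, walls 4 mm thick, floor 10 mm above its underside and the worktop (also where its foot is sunk in the 5 mm plywood sheet). Origin: centre of its underside; z up. A 4 mm divider as high as the walls lies at y = 0; the two bays are 104 (x) x 80 mm (y), centred at y = +42 and -42 mm. Blank cards on the -x side
- yellow_tray: fixed open yellow plastic tray, outside 112 (x) x 172 (y) x 30 mm high, walls 4 mm thick, floor 10 mm above its underside and the worktop (also where its foot is sunk in the 5 mm plywood sheet). Origin: centre of its underside; z up. A 4 mm divider as high as the walls lies at y = 0; the two bays are 104 (x) x 80 mm (y), centred at y = +42 and -42 mm. Blank cards on the -x side
- green_tray: fixed open green plastic tray, outside 112 (x) x 172 (y) x 30 mm high, walls 4 mm thick, floor 10 mm above its underside and the worktop (also where its foot is sunk in the 5 mm plywood sheet). Origin: centre of its underside; z up. Not divided: one space 104 (x) x 164 mm (y). Blank card on the -x side
- tape: bystander: roll of black tape lying flat, 66 mm in diameter, 19 mm high. Origin: centre of its underside
- steel_weight: bystander: grey steel calibration weight with a knob on top, standing, 38 mm in diameter, 60 mm tall. Origin: centre of its underside
Not all that is in view belongs to the job. Leave any orange, purple or turquoise look-alike of the bolt alone.

How it is judged:
At the end, for the whole second after the job is handed in: Bolt and nut on the floor of the blue tray in different bays, bearing and pulley likewise in the yellow tray, carton in the green tray; each inside the walls, within 5 mm of floor height, same way up within 0.2 rad, at rest; tape roll and steel weight within 20 mm of their start (x of bolt in the frame of blue_tray between -0.052 and 0.052 m and y of bolt in the frame of blue_tray between -0.082 and 0.082 m and z of bolt in the frame of blue_tray between 0.005 and 0.015 m and angle between each of bolt, nut, bearing, pulley, carton's own z axis and vertical below 0.2 rad and linear speed of each of bolt, nut, bearing, pulley, carton below 0.02 m/s and angular speed of each of bolt, nut, bearing, pulley, carton below 0.3 rad/s and x of nut in the frame of blue_tray between -0.052 and 0.052 m and y of nut in the frame of blue_tray between -0.082 and 0.082 m and z of nut in the frame of blue_tray between 0.005 and 0.015 m and x of bearing in the frame of yellow_tray between -0.052 and 0.052 m and y of bearing in the frame of yellow_tray between -0.082 and 0.082 m and z of bearing in the frame of yellow_tray between 0.005 and 0.015 m and x of pulley in the frame of yellow_tray between -0.052 and 0.052 m and y of pulley in the frame of yellow_tray between -0.082 and 0.082 m and z of pulley in the frame of yellow_tray between 0.005 and 0.015 m and x of carton in the frame of green_tray between -0.052 and 0.052 m and y of carton in the frame of green_tray between -0.082 and 0.082 m and z of carton in the frame of green_tray between 0.005 and 0.015 m and ((y of bolt in the frame of blue_tray above 0 m and y of nut in the frame of blue_tray below 0 m) or (y of bolt in the frame of blue_tray below 0 m and y of nut in the frame of blue_tray above 0 m)) and ((y of bearing in the frame of yellow_tray above 0 m and y of pulley in the frame of yellow_tray below 0 m) or (y of bearing in the frame of yellow_tray below 0 m and y of pulley in the frame of yellow_tray above 0 m)) and distance of each of tape, steel_weight from where it was at the start of the episode below 0.02 m); the robot touches nothing.
It fails at once if the black tape roll is displaced by more than 20 mm (distance of tape from where it was at the start of the episode above 0.02 m).
It fails at once if the steel weight is displaced by more than 20 mm (distance of steel_weight from where it was at the start of the episode above 0.02 m).
It also fails if it takes over 128 s, if anything falls off the work surface, if the arm or the gripper's body presses on something with over 40 N, if the wrist force passes 120 N, or if a joint passes its speed limit or range.

## Working session

There is one attempt and no reset: what is moved stays moved. The work goes in short steps, Python scripts to look and compute and a tool call to move; the robot and the scene stay as the last step left them, time stands still between calls to the robot, and variables do not carry over. Pictures are saved under pics/ and viewed, about 12 in all and at most 16, crops included, and the job is handed in when it is done.

Besides the shell and the picture viewer there is one more tool, called by a JSON object that holds its "fn" and its "kwargs". servo_tool: Moves the arm, as the interface text tells. Its arguments: {"type":"object","properties":{"moves":{"type":"array","items":{"type":"array","items":{"type":"number"}}},"squeeze":{"type":"number"}},"required":["moves"]}

```bash
mkdir -p pics
cat > h.py <<'E'
import numpy as np, cv2
from bench import readout, read_camera, camera_params, job
def save(n,im): cv2.imwrite(f'pics/{n}.png',cv2.cvtColor(im,cv2.COLOR_RGB2BGR))
def ray(p,uv):
    uv=np.atleast_2d(np.array(uv,float)); d=np.c_[(uv[:,0]-p['cx'])/p['fx'],(uv[:,1]-p['cy'])/p['fy']]
    s=d.copy()
    for _ in range(20): s=d/(1+p['k1']*(s**2).sum(1,keepdims=True))
    R=np.array(p['R']);t=np.array(p['t'])
    return -R.T@t,(np.c_[s,np.ones(len(s))])@R
def plane(p,uv,z):
    c,d=ray(p,uv); return c+d*((z-c[2])/d[:,2])[:,None]
def cloud(p,depth):
    v,u=np.mgrid[0:480,0:640]; c,d=ray(p,np.c_[u.ravel(),v.ravel()])
    return (c+d*depth.reshape(-1,1)).reshape(480,640,3)
E
python3 - <<'E'
from h import *
for n in ['top','side','wrist']:
    p=camera_params(n); im,d=read_camera(n); save(n+'0',im); np.savez(n+'0',im=im,d=d)
    R=np.array(p['R']);print(n,p['fx'],p['k1'],(-R.T@np.array(p['t'])).round(3),R.round(2).tolist(),(d>0).mean())
print(readout.read_state())
E
```

```text
top 480.77813468778425 -0.05754941457451567 [0.391 0.105 1.334] [[-0.01, -1.0, 0.0], [-0.99, 0.01, -0.12], [0.12, -0.0, -0.99]] 0.9961295572916666
side 439.28446746544415 0.010908295317360223 [0.329 0.86  0.572] [[-0.97, -0.25, -0.02], [-0.12, 0.54, -0.84], [0.22, -0.81, -0.55]] 0.9960319010416666
wrist 417.2352194908277 -0.07261102021351849 [ 0.207 -0.541  0.373] [[0.23, -0.97, -0.0], [-0.93, -0.22, 0.3], [-0.29, -0.07, -0.95]] 0.9960416666666667
{'time_s': 0.15, 'joint_positions': array([-1.47561808e+00,  3.13854360e-01,  4.52481572e-02,  1.30359289e+00,
       -1.90268101e-05,  1.43117849e+00]), 'dq': array([-0.00133642, -0.00172079,  0.00456156, -0.00071487,  0.00015745,
       -0.00176901]), 'tau': array([ 2.11562598e-03, -4.81066382e+01,  2.98814481e+01,  1.38765349e-02,
       -1.40887923e-04, -1.34470108e-05]), 'ee_pos': array([ 0.13371344, -0.55888569,  0.25560199]), 'ee_rot': array([3.01553778, 1.56939343, 1.67953755]), 'ft_force': array([ 0.06326902, -0.02063385,  0.78667561]), 'ft_torque': array([-0.00553623,  0.01299386,  0.00247659]), 'width': 1.0022871452583504}
```

View pics/top0.png

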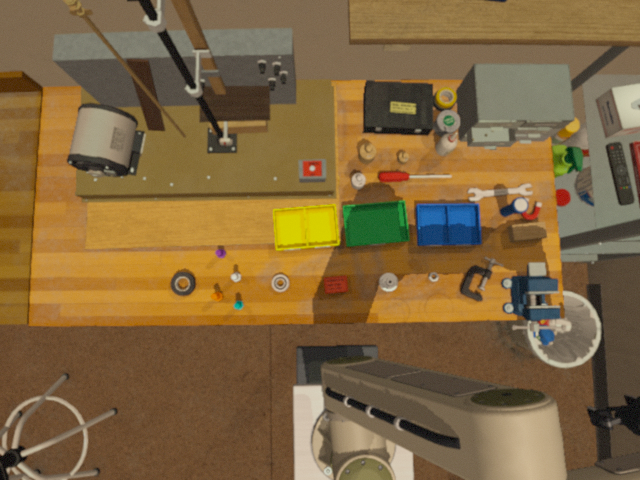

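View pics/side0.png

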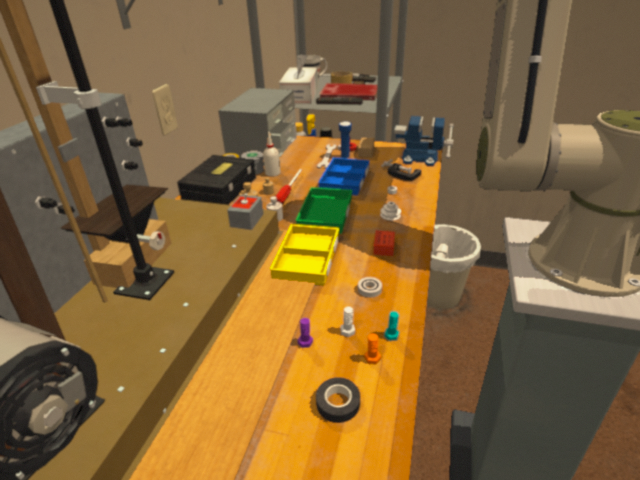

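Top view: tape (183,283), bolt (236,277) beside purple, orange and turquoise look-alikes, bearing (280,283), carton (336,284), pulley (388,282), and probably the nut (434,278). The trays run yellow, green, blue along row 225. I'll measure these from the depth and zoom in.

Run:
```python
from h import *
p=camera_params('top'); z=np.load('top0.npz'); im,d=z['im'],z['d']
save('topz',cv2.resize(im[135:310,340:540],None,fx=4,fy=3.4,interpolation=cv2.INTER_CUBIC))
X=cloud(p,d)
for n,(u,v),r in [('tape',(183,283),20),('bolt',(236,277),9),('purp',(221,252),9),('orange',(217,295),9),('turq',(239,305),9),('bearing',(280,283),16),('carton',(336,284),18),('pulley',(388,282),16),('nut?',(434,278),12),('k1',(367,150),10),('k2',(403,157),10),('k3',(358,180),10)]:
    P=X[v-r:v+r+1,u-r:u+r+1].reshape(-1,3); zs=P[:,2]; g=np.median(zs); m=zs>g+.006 
    if n[0] in'tk': m=zs>g+.008
    Q=P[m]; 
    print(n,'ground',g.round(4),'n',m.sum(),'mid',((Q.min(0)+Q.max(0))/2).round(3) if m.sum() else '', 'ext',(np.ptp(Q,axis=0)).round(3) if m.sum() else '','zmax',zs.max().round(3))
hsv=cv2.cvtColor(im,cv2.COLOR_RGB2HSV)
for n,h,s in [('yellow',(25,35),190),('green',(50,80),120),('blue',(105,125),120)]:
    m=cv2.inRange(hsv,(h[0],s,40),(h[1],255,255)); m[:195]=0;m[260:]=0;m[:,:265]=0;m[:,490:]=0
    m=cv2.morphologyEx(m,cv2.MORPH_CLOSE,np.ones((5,5))); c=max(cv2.findContours(m,0,2)[0],key=cv2.contourArea)
    q=cv2.boxPoints(cv2.minAreaRect(c)); P=X[m>0]; P=P[P[:,2]>.02]
    r=cv2.minAreaRect(P[:,:2].astype(np.float32)*1000)
    print(n,q.round(0).tolist(),'xyrect mm',r,'z',np.percentile(P[:,2],[5,50,95]).round(3), 'floor',X[m>0][:,2].min().round(4))
```

```text
tape ground 0.0019 n 370 mid [0.425 0.3   0.672] ext [0.067 0.39  1.324] zmax 1.334
bolt ground 0.0014 n 64 mid [0.424 0.214 0.671] ext [0.066 0.218 1.325] zmax 1.334
purp ground 0.0022 n 71 mid [0.465 0.243 0.671] ext [0.147 0.277 1.325] zmax 1.334
orange ground 0.0018 n 75 mid [0.396 0.36  0.033] ext [0.03  0.024 0.05 ] zmax 0.058
turq ground 0.001 n 57 mid [0.374 0.209 0.671] ext [0.035 0.209 1.324] zmax 1.334
bearing ground 0.0013 n 203 mid [0.429 0.168 0.671] ext [0.075 0.128 1.326] zmax 1.334
carton ground 0.0017 n 386 mid [0.417 0.056 0.671] ext [0.074 0.097 1.326] zmax 1.334
pulley ground 0.0013 n 266 mid [ 0.42  -0.011  0.671] ext [0.057 0.232 1.326] zmax 1.334
nut? ground 0.0006 n 65 mid [ 0.429 -0.079  0.67 ] ext [0.075 0.367 1.327] zmax 1.334
k1 ground 0.0424 n 136 mid [ 0.784 -0.052  0.067] ext [0.044 0.042 0.032] zmax 0.083
k2 ground 0.001 n 102 mid [ 0.59  -0.032  0.672] ext [0.397 0.273 1.324] zmax 1.334
k3 ground 0.0029 n 177 mid [0.558 0.031 0.673] ext [0.334 0.146 1.322] zmax 1.334
yellow [[272.0, 209.0], [337.0, 203.0], [340.0, 245.0], [275.0, 250.0]] xyrect mm ((513.3372192382812, 117.703857421875), (245.1779022216797, 174.12693786621094), 4.101241588592529) z [0.024 0.031 0.037] floor -0.0038
green [[342.0, 205.0], [406.0, 200.0], [409.0, 241.0], [346.0, 246.0]] xyrect mm ((549.1405029296875, -5.5584564208984375), (169.2033233642578, 345.6534729003906), 28.992422103881836) z [0.024 0.031 0.036] floor 0.0002
blue [[416.0, 244.0], [416.0, 204.0], [480.0, 204.0], [480.0, 244.0]] xyrect mm ((536.2833862304688, -119.63433837890625), (152.72146606445312, 511.66839599609375), 16.252744674682617) z [0.022 0.03  0.035] floor 0.0003
```

View pics/topz.png

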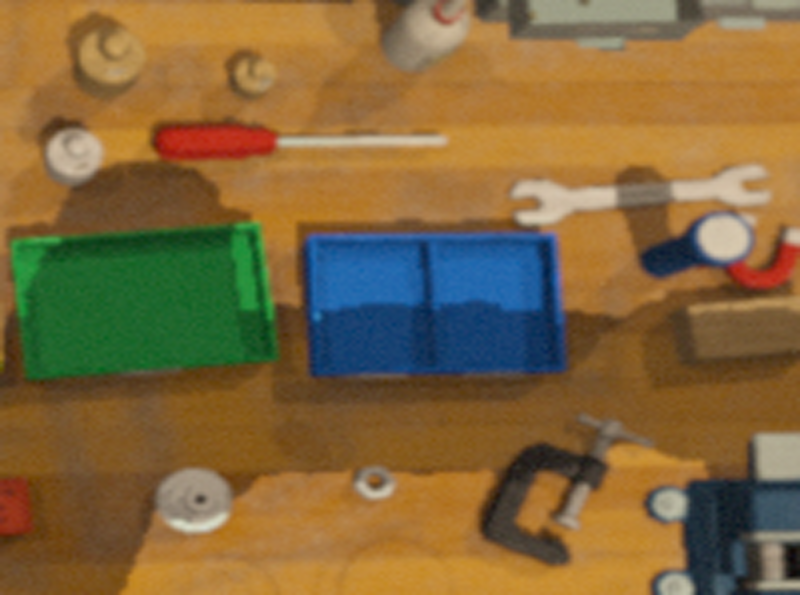

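View pics/wrist0.png

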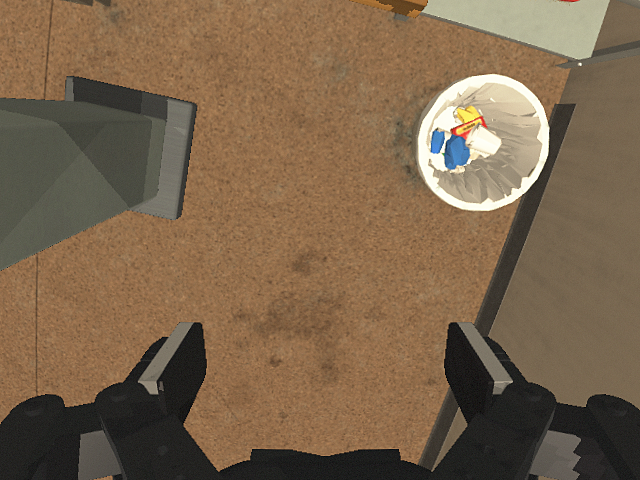

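The crop shows the nut at about (434,278), the pulley at (388,282) and the steel weight at (358,180). The wrist camera sees only floor. Next I'll drop the invalid depth readings and outliers, and use both cameras.

Run:
```python
from h import *
C={}
for n in['top','side']:
    z=np.load(n+'0.npz'); X=cloud(camera_params(n),z['d']); X[z['d']<=0]=np.nan; C[n]=(X,z['im'])
X,im=C['top'];S,ims=C['side']
T={}
for n,(u,v),h in [('tape',(183,283),.019),('bolt',(236,277),.052),('bearing',(280,283),.014),('carton',(336,284),.026),('pulley',(388,282),.035),('nut',(434,278),.013),('weight',(358,180),.06)]:
    c0=plane(camera_params('top'),(u,v),h/2)[0]
    for k,(A,I) in C.items():
        m=(np.abs(A[...,:2]-c0[:2]).max(2)<.045)&(A[...,2]>.007)&(A[...,2]<.1)
        nn,lab,st,ce=cv2.connectedComponentsWithStats(m.astype(np.uint8))
        if nn<2: print(n,k,'none');continue
        i=1+np.argmax(st[1:,4]); Q=A[lab==i]; lo,hi=np.percentile(Q,3,axis=0),np.percentile(Q,97,axis=0)
        r=cv2.minAreaRect(Q[:,:2].astype(np.float32)*1000)
        print(n,k,len(Q),'mid',((lo+hi)/2).round(3)[:2],'ext',(hi-lo).round(3)[:2],'ztop',hi[2].round(4),'ang',round(r[2],1),'px',ce[i].round(1))
for n,h,s,c in [('yellow',(25,35),190,(.54,.12)),('green',(50,80),120,(.54,-.06)),('blue',(105,125),120,(.54,-.26))]:
  for k,(A,I) in C.items():
    hsv=cv2.cvtColor(I,cv2.COLOR_RGB2HSV); m=cv2.inRange(hsv,(h[0],s,40),(h[1],255,255))>0
    m&=(np.abs(A[...,0]-c[0])<.1)&(np.abs(A[...,1]-c[1])<.13)
    P=A[m]; top=P[(P[:,2]>.024)&(P[:,2]<.04)]; fl=P[(P[:,2]<.018)&(P[:,2]>.004)]
    r=cv2.minAreaRect(top[:,:2].astype(np.float32)*1000)
    print(n,k,[np.round(a,1) for a in r],'top',np.percentile(top[:,2],80).round(4),'floor',np.median(fl[:,2]).round(4))
```

```text
tape top 379 mid [0.427 0.46 ] ext [0.057 0.061] ztop 0.0248 ang 88.9 px [182.6 283.5]
tape side 1277 mid [0.427 0.462] ext [0.059 0.06 ] ztop 0.0204 ang 80.0 px [338.1 398.3]
bolt top 64 mid [0.445 0.314] ext [0.02  0.015] ztop 0.0553 ang 16.1 px [235.2 276.4]
bolt side 272 mid [0.444 0.316] ext [0.018 0.017] ztop 0.0526 ang 11.5 px [348.  321.1]
bearing top 192 mid [0.427 0.195] ext [0.041 0.041] ztop 0.0192 ang 21.9 px [279.7 282.7]
bearing side 309 mid [0.426 0.194] ext [0.041 0.042] ztop 0.0148 ang 82.6 px [369.7 285.7]
carton top 378 mid [0.42  0.044] ext [0.043 0.059] ztop 0.031 ang 4.9 px [335.2 284.1]
carton side 435 mid [0.419 0.044] ext [0.041 0.059] ztop 0.0273 ang 4.7 px [384.3 241.8]
pulley top 264 mid [ 0.425 -0.103] ext [0.042 0.042] ztop 0.0383 ang 89.3 px [388.3 281.5]
pulley side 226 mid [ 0.425 -0.099] ext [0.041 0.034] ztop 0.0347 ang 4.1 px [390.8 209.7]
nut top 53 mid [ 0.438 -0.229] ext [0.023 0.024] ztop 0.0182 ang 71.8 px [433.4 276.4]
nut side 40 mid [ 0.437 -0.23 ] ext [0.022 0.024] ztop 0.0128 ang 7.5 px [391.9 188.7]
weight top 181 mid [ 0.705 -0.024] ext [0.035 0.033] ztop 0.0619 ang 57.6 px [357.5 180.4]
weight side 182 mid [ 0.704 -0.023] ext [0.034 0.027] ztop 0.0584 ang 20.4 px [275.4 206.7]
yellow top [array([578.3, 122.4]), array([114.8, 174. ]), np.float64(3.9)] top 0.0335 floor 0.0105
yellow side [array([577.5, 120.8]), array([114.2, 177.5]), np.float64(4.0)] top 0.0312 floor 0.0093
green top [array([585. , -70.3]), array([113.2, 174.7]), np.float64(3.6)] top 0.0334 floor 0.0103
green side [array([585.2, -71.7]), array([113.8, 179.1]), np.float64(4.3)] top 0.0306 floor 0.0093
blue top [array([ 580.5, -272.6]), array([175. , 112.7]), np.float64(89.5)] top 0.033 floor 0.0103
blue side [array([ 579.6, -273.9]), array([113.7, 177.9]), np.float64(0.2)] top 0.0303 floor 0.0097
```

```bash
cat >> h.py <<'E'
from scipy.spatial.transform import Rotation as Ro
def Rt(yaw): # tool x down, tool z along world (cos yaw, sin yaw)
    x=np.array([0,0,-1.]); z=np.array([np.cos(yaw),np.sin(yaw),0]); return np.c_[x,np.cross(z,x),z]
def go(x,y,z,yawdeg=0):
    s=readout.read_state(); r,p_,w=s['ee_rot']; R=Ro.from_euler('xyz',[r,p_,w]).as_matrix()
    d=R.T@(np.array([x,y,z])-s['ee_pos'])
    c=[Ro.from_matrix(R.T@Rt(np.radians(yawdeg+k))).as_rotvec() for k in(0,180)]
    print('t',round(s['time_s'],2),'pos',s['ee_pos'].round(4),'w',round(s['width'],3),'f',s['ft_force'].round(1)); print('axes',R.round(3).tolist()); print('shift',d.round(4),'turn',[v.round(3).tolist() for v in c])
E
python3 -c "
from h import *
go(.425,-.229,.20)"
```

```text
t 0.15 pos [ 0.1337 -0.5589  0.2556] w 1.002 f [ 0.1 -0.   0.8]
axes [[-0.0, 0.973, 0.233], [0.001, 0.233, -0.973], [-1.0, 0.0, -0.001]]
shift [ 0.056  0.36  -0.253] turn [[-1.336, -0.001, -0.001], [1.806, -0.001, 0.001]]
```

{"fn": "servo_tool", "kwargs": {"moves": [[0.008,0.05,-0.035,-0.18,0,0,60],[0.016,0.1,-0.07,-0.36,0,0,60],[0.024,0.15,-0.105,-0.55,0,0,60],[0.032,0.2,-0.14,-0.74,0,0,60],[0.04,0.25,-0.175,-0.92,0,0,60]], "squeeze": 40}}

```text
time_s: 0.78
ee_pos: [0.3371, -0.3293, 0.216]
ee_rot: [-0.375, 1.57, -0.785]
ft_force: [0.6, -0.1, -0.3]
width: 0.603
```

```bash
python3 -c "
from h import *
go(.42,-.229,.17)"
```

```text
t 0.78 pos [ 0.3371 -0.3293  0.216 ] w 0.603 f [ 0.6 -0.1 -0.3]
axes [[0.0, 0.399, 0.917], [-0.0, 0.917, -0.399], [-1.0, -0.0, 0.0]]
shift [0.046 0.125 0.036] turn [[-0.41, 0.0, 0.0], [2.731, 0.0, -0.0]]
```

{"fn": "servo_tool", "kwargs": {"moves": [[0.015,0.042,0.012,-0.14,0,0,60],[0.03,0.084,0.024,-0.28,0,0,60],[0.046,0.125,0.036,-0.41,0,0,60],[0.046,0.125,0.036,-0.41,0,0,60]]}}

```text
time_s: 1.27
ee_pos: [0.42, -0.2284, 0.1689]
ee_rot: [2.381, 1.568, 2.38]
ft_force: [-0.8, -0.3, 0.1]
width: 0.6
```

```bash
python3 -c "
from h import *
p=camera_params('wrist'); im,d=read_camera('wrist'); save('w1',im)
X=cloud(p,d); m=(d>0)&(np.abs(X[...,0]-.438)<.03)&(np.abs(X[...,1]+.229)<.03)&(X[...,2]>.007)&(X[...,2]<.03)
n,l,st,ce=cv2.connectedComponentsWithStats(m.astype(np.uint8)); i=1+np.argmax(st[1:,4]); 
c=max(cv2.findContours((l==i).astype(np.uint8),0,2)[0],key=cv2.contourArea)
h=cv2.convexHull(c)[:,0]; P=plane(p,h,.013)[:,:2]
for a in range(0,60,5):
  t=np.radians(a); s=P@[np.cos(t),np.sin(t)]; print(a,np.ptp(s).round(4),end='; ')
print(P.min(0),P.max(0),(P.min(0)+P.max(0))/2,ce[i], np.percentile(X[l==i][:,2],[50,95]))
go(.438,-.229,.028)
"
```

```text
0 0.0254; 5 0.0246; 10 0.0237; 15 0.0245; 20 0.0253; 25 0.026; 30 0.0266; 35 0.027; 40 0.0272; 45 0.0272; 50 0.0271; 55 0.0268; [ 0.42387805 -0.24305721] [ 0.44923024 -0.21550218] [ 0.43655414 -0.22927969] [350.69023136 238.53470437] [0.01210338 0.01331934]
t 1.32 pos [ 0.4197 -0.2298  0.1696] w 0.598 f [ 0.2 -0.7  0.5]
axes [[-0.002, 0.004, 1.0], [0.001, 1.0, -0.004], [-1.0, 0.001, -0.002]]
shift [0.1415 0.0007 0.0186] turn [[-0.004, -0.002, -0.001], [3.138, -0.001, 0.003]]
```

View pics/w1.png

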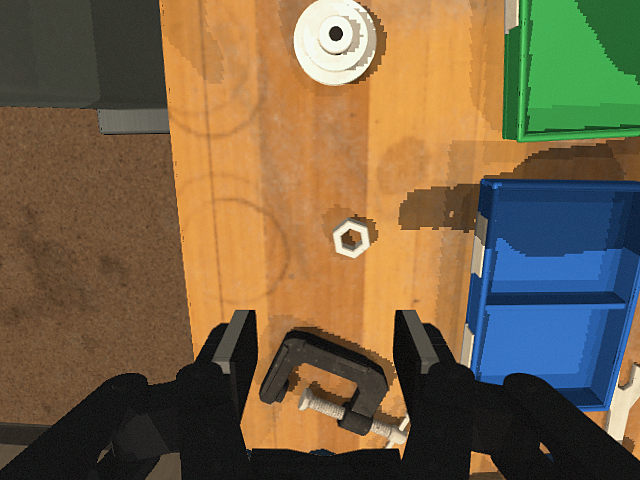

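The nut is at (350,238), one pair of flats facing about 10° from world x. The pulley is at (335,40), the C-clamp at (330,380) and clear, and the blue tray at right.

{"fn": "servo_tool", "kwargs": {"moves": [[0.06,0,0.017,-0.17,0,0,60],[0.11,0,0.017,-0.17,0,0,60],[0.142,0,0.017,-0.17,0,0,60],[0.142,0,0.017,-0.17,0,0,0],[0.142,0,0.017,-0.17,0,0,0]], "squeeze": 40}}

```text
time_s: 1.95
ee_pos: [0.4371, -0.2326, 0.0296]
ee_rot: [-0.929, 1.569, -0.767]
ft_force: [0.9, -0.0, 0.2]
width: 0.265
```

{"fn": "servo_tool", "kwargs": {"moves": [[0,0,0,0,0,0,0],[0,0,0,0,0,0,0]]}}

```text
time_s: 2.2
ee_pos: [0.4374, -0.232, 0.0296]
ee_rot: [-0.846, 1.568, -0.682]
ft_force: [0.3, 0.2, -1.0]
width: 0.259
```

{"fn": "servo_tool", "kwargs": {"moves": [[-0.05,0,0,0,0,0,0],[-0.09,-0.008,0.045,0,0,0,0],[-0.09,-0.018,0.1,0,0,0,0],[-0.09,-0.025,0.141,0,0,0,0],[-0.06,-0.025,0.141,0,0,0,0]]}}

```text
time_s: 2.82
ee_pos: [0.5855, -0.2342, 0.0914]
ee_rot: [-0.654, 1.561, -0.488]
ft_force: [0.9, -0.6, -0.7]
width: 0.262
```

```bash
python3 -c "
from h import *
p=camera_params('wrist');im,d=read_camera('wrist'); save('w2',im)
go(.58,-.231,.0405,10)"
```

```text
t 2.88 pos [ 0.5806 -0.2322  0.0852] w 0.259 f [-2.5  0.  -3.6]
axes [[-0.001, -0.165, 0.986], [0.001, 0.986, 0.165], [-1.0, 0.001, -0.001]]
shift [ 0.0447  0.0012 -0.0003] turn [[-0.009, -0.001, -0.001], [3.133, -0.001, 0.002]]
```

View pics/w2.png

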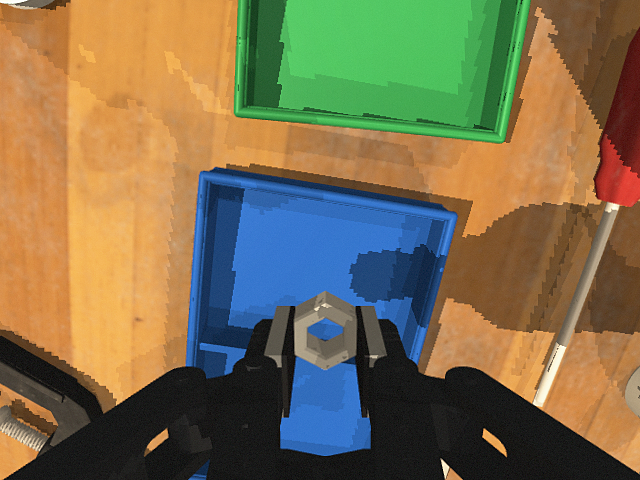

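The nut is held level between the pads at (325,330), over the +y bay of the blue tray. The divider shows at row 345.

{"fn": "servo_tool", "kwargs": {"moves": [[0.025,0,0,0,0,0,0],[0.0445,0,0,0,0,0,0],[0.0445,0,0,0,0,0,0],[0.0445,0,0,0,0,0,45],[0.0445,0,0,0,0,0,45]]}}

```text
time_s: 3.5
ee_pos: [0.5806, -0.2334, 0.0453]
ee_rot: [-0.721, 1.568, -0.557]
ft_force: [-0.0, -0.3, 0.7]
width: 0.447
```

{"fn": "servo_tool", "kwargs": {"moves": [[-0.03,0,0,0,0,0,45],[-0.08,0,0,0,0,0,45],[-0.12,0.03,-0.03,0.05,0,0,80],[-0.14,0.07,-0.08,0.11,0,0,80],[-0.14,0.11,-0.13,0.16,0,0,80]]}}

```text
time_s: 4.12
ee_pos: [0.439, -0.1486, 0.1865]
ee_rot: [-0.514, 1.565, -0.512]
ft_force: [0.6, 0.4, 0.4]
width: 0.8
```

```bash
cat > obj.py <<'E'
from h import *
def look(c,h,zmin,name=None,r=.04):
    p=camera_params('wrist'); im,d=read_camera('wrist')
    if name: save(name,im)
    X=cloud(p,d); m=(d>0)&(np.abs(X[...,0]-c[0])<r)&(np.abs(X[...,1]-c[1])<r)&(X[...,2]>zmin)&(X[...,2]<.08)
    n,l,st,ce=cv2.connectedComponentsWithStats(m.astype(np.uint8)); i=1+np.argmax(st[1:,4]); Q=X[l==i]
    lo,hi=np.percentile(Q,2,axis=0),np.percentile(Q,98,axis=0)
    print('obj mid',((lo+hi)/2)[:2].round(4),'ext',(hi-lo)[:2].round(4),'ztop',hi[2].round(4),'px',ce[i].round(0),'ang',cv2.minAreaRect(Q[:,:2].astype(np.float32)*1000))
E
python3 -c "
from obj import *
look((.58,-.231),.023,.016); look((.425,-.101),.017,.006)
go(.425,-.101,.032)"
```

```text
obj mid [ 0.5778 -0.2302] ext [0.0235 0.0237] ztop 0.0233 px [503. 335.] ang ((578.303955078125, -230.948974609375), (24.204181671142578, 27.494550704956055), 68.4548568725586)
obj mid [ 0.425  -0.1046] ext [0.0442 0.045 ] ztop 0.0353 px [324. 180.] ang ((425.1653747558594, -104.9122543334961), (49.795654296875, 49.061317443847656), 89.23486328125)
t 4.22 pos [ 0.4313 -0.1438  0.1832] w 0.799 f [ 0.2 -0.5 -1. ]
axes [[-0.007, -0.004, 1.0], [0.004, 1.0, 0.004], [-1.0, 0.004, -0.007]]
shift [ 0.1514  0.0423 -0.0052] turn [[0.004, -0.007, -0.004], [-3.137, 0.006, -0.01]]
```

The nut rests flat in the bay, its top at 0.0233 m. Now the pulley.

{"fn": "servo_tool", "kwargs": {"moves": [[0.04,0.035,-0.006,0,0,0,80],[0.09,0.04,-0.006,0,0,0,80],[0.13,0.04,-0.006,0,0,0,80],[0.155,0.04,-0.006,0,0,0,80],[0.155,0.04,-0.006,0,0,0,80]]}}

```text
time_s: 4.85
ee_pos: [0.4318, -0.1081, 0.0278]
ee_rot: [2.749, 1.568, 2.754]
ft_force: [0.3, 0.5, -0.1]
width: 0.798
```

{"fn": "servo_tool", "kwargs": {"moves": [[0,0,0,0,0,0,0],[0,0,0,0,0,0,0],[0,0,0,0,0,0,0],[0,0,0,0,0,0,0]]}}

```text
time_s: 5.35
ee_pos: [0.4335, -0.109, 0.0307]
ee_rot: [-0.567, 1.568, -0.563]
ft_force: [-2.7, 0.0, 6.9]
width: 0.525
```

```bash
python3 -c "
from obj import *
go(.575,.08,.13)"
```

```text
t 5.35 pos [ 0.4335 -0.109   0.0307] w 0.525 f [-2.7  0.   6.9]
axes [[0.002, -0.004, 1.0], [-0.001, 1.0, 0.004], [-1.0, -0.001, 0.002]]
shift [-0.0993  0.1883  0.1425] turn [[0.004, 0.002, 0.001], [-3.138, -0.002, 0.003]]
```

Width 0.525 is narrower than I expect for a 50 mm step, so I'll take a look.

```bash
python3 -c "
from obj import *
for i in range(4):
  im,d=read_camera('wrist'); s=readout.read_state(); print(s['ee_pos'].round(4),s['width'].round(3),s['ft_force'].round(1))
save('w3',im)"
```

```text
Traceback (most recent call last):
AttributeError: 'float' object has no attribute 'round'
```

```bash
python3 -c "
from obj import *
for i in range(4):
  im,d=read_camera('wrist'); s=readout.read_state(); print(s['ee_pos'].round(4),s['width'],s['ft_force'].round(1))
save('w3',im)"
```

```text
[ 0.4335 -0.109   0.0307] 0.5265241382256198 [-3.6  0.8  5.6]
[ 0.4335 -0.109   0.0306] 0.5278898726809563 [-2.2  1.4  6.5]
[ 0.4335 -0.109   0.0306] 0.5306809665273371 [-3.   0.5  5.6]
[ 0.4335 -0.109   0.0306] 0.5295031960147689 [-2.8  0.5  6. ]
```

View pics/w3.png

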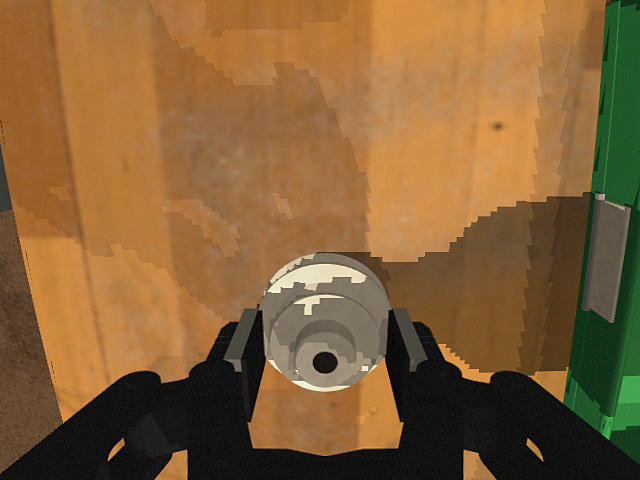

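The pulley is between the pads, rim centre about (325,320) and hub at (325,362). I'll lift it and check whether it's level.

{"fn": "servo_tool", "kwargs": {"moves": [[-0.03,0,0,0,0,0,0],[-0.06,0,0,0,0,0,0],[-0.09,0,0,0,0,0,0],[-0.09,0,0,0,0,0,0]]}}

```text
time_s: 6.1
ee_pos: [0.4352, -0.1097, 0.1222]
ee_rot: [-0.43, 1.563, -0.426]
ft_force: [0.5, -0.6, -1.6]
width: 0.526
```

```bash
python3 -c "
from obj import *
im,d=read_camera('wrist'); im2,d2=read_camera('side')
a=im[200:480,180:480]; b=cv2.resize(im2[140:250,330:450],None,fx=3,fy=280/110,interpolation=cv2.INTER_CUBIC)
save('w4',np.hstack([a,b]))
go(.575,.08,.13)"
```

```text
t 6.2 pos [ 0.4331 -0.1087  0.1194] w 0.527 f [-0.3  0.3 -1.3]
axes [[0.002, -0.004, 1.0], [-0.001, 1.0, 0.004], [-1.0, -0.001, 0.002]]
shift [-0.0105  0.1882  0.1426] turn [[0.004, 0.002, 0.001], [-3.138, -0.001, 0.003]]
```

View pics/w4.png

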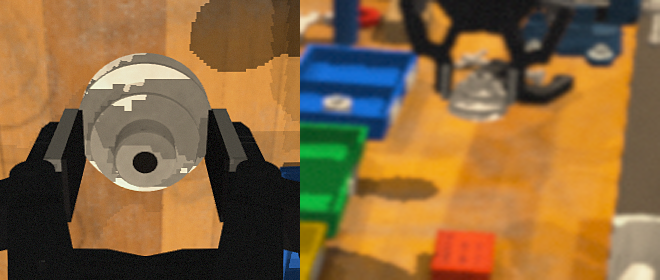

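{"fn": "servo_tool", "kwargs": {"moves": [[0,0.045,0.036,0,0,0,0],[0,0.09,0.073,0,0,0,0],[0,0.135,0.11,0,0,0,0],[0,0.184,0.147,0,0,0,0],[0,0.184,0.147,0,0,0,0]]}}

```text
time_s: 6.82
ee_pos: [0.5803, 0.0794, 0.1169]
ee_rot: [2.212, 1.57, 2.221]
ft_force: [-0.5, 0.2, -0.8]
width: 0.524
```

```bash
python3 -c "
from obj import *
p=camera_params('wrist'); im,d=read_camera('wrist'); X=cloud(p,d)
hsv=cv2.cvtColor(im,cv2.COLOR_RGB2HSV)
s=readout.read_state(); e=s['ee_pos']
m=(d>0)&(hsv[...,1]<90)&(np.abs(X[...,0]-e[0])<.021)&(np.abs(X[...,1]-e[1]-.005)<.03)&(X[...,2]>e[2]-.04)
Q=X[m]; h,b=np.histogram(Q[:,2],20); print(len(Q),h,b.round(4))
for lo in np.arange(e[2]-.03,e[2]+.012,.006):
  q=Q[(Q[:,2]>lo)&(Q[:,2]<lo+.006)]
  if len(q)>150:
    A=np.c_[q[:,:2],np.ones(len(q))]; print(round(lo,3),len(q),np.linalg.lstsq(A,q[:,2],rcond=None)[0].round(3), q[:,:2].mean(0).round(4))
go(.58,.075,.045)"
```

```text
21396 [ 860    6 3178 1090  197 5130  419 2640    9   13    0    0    8   38
   10  329 1109 2510 2546 1304] [0.0852 0.0899 0.0947 0.0994 0.1041 0.1089 0.1136 0.1184 0.1231 0.1278
 0.1326 0.1373 0.1421 0.1468 0.1515 0.1563 0.161  0.1657 0.1705 0.1752
 0.18  ]
0.087 721 [-0.001  0.035  0.085] [0.5788 0.1044]
0.093 1855 [-0.    -0.007  0.099] [0.5771 0.0977]
0.099 2417 [ 0.001 -0.004  0.099] [0.578  0.0976]
0.105 4414 [ 0.002 -0.001  0.109] [0.5798 0.0875]
0.111 1175 [-0.003  0.032  0.111] [0.579  0.0901]
0.117 2793 [ 0.005 -0.047  0.121] [0.5797 0.0851]
t 6.88 pos [0.5787 0.0778 0.1167] w 0.523 f [-1.2  0.9 -2.3]
axes [[-0.003, -0.007, 1.0], [-0.0, 1.0, 0.007], [-1.0, -0.0, -0.003]]
shift [ 0.0717 -0.0028  0.0015] turn [[0.007, -0.003, 0.0], [-3.134, -0.0, -0.004]]
```

The pulley is level and its underside is 35 mm below the TCP. Lowering it now.

{"fn": "servo_tool", "kwargs": {"moves": [[0.03,-0.003,0,0,0,0,0],[0.06,-0.003,0,0,0,0,0],[0.0705,-0.003,0,0,0,0,0],[0.0705,-0.003,0,0,0,0,0],[0.0705,-0.003,0,0,0,0,0]]}}

```text
time_s: 7.5
ee_pos: [0.5796, 0.0727, 0.0493]
ee_rot: [-0.078, 1.569, -0.075]
ft_force: [0.2, 0.1, -0.7]
width: 0.524
```

{"fn": "servo_tool", "kwargs": {"moves": [[0,0,0,0,0,0,70],[0,0,0,0,0,0,70],[-0.03,0,0,0,0,0,70],[-0.08,0,0,0,0,0,70],[-0.12,0,-0.03,0,0,0,75]]}}

```text
time_s: 8.12
ee_pos: [0.5509, 0.0729, 0.1705]
ee_rot: [-0.045, 1.567, -0.041]
ft_force: [0.2, -0.6, 1.2]
width: 0.75
```

```bash
python3 -c "
from obj import *
look((.58,.079),.03,.016,r=.034)
go(.42,.02,.15,4.8)"
```

```text
obj mid [0.5792 0.0781] ext [0.0447 0.0449] ztop 0.0452 px [368. 232.] ang ((579.2056274414062, 77.83419799804688), (49.84327697753906, 49.59823226928711), 0.40885409712791443)
t 8.18 pos [0.548  0.0733 0.1755] w 0.751 f [-4.7  0.3  3. ]
axes [[0.006, -0.005, 1.0], [-0.0, 1.0, 0.005], [-1.0, -0.0, 0.006]]
shift [ 0.0248 -0.0527 -0.1284] turn [[-0.079, 0.006, 0.0], [3.062, 0.001, -0.009]]
```

The pulley stands at the right height (0.0452 m). Carton next.

{"fn": "servo_tool", "kwargs": {"moves": [[0.01,-0.015,-0.06,-0.04,0,0,75],[0.02,-0.029,-0.115,-0.08,0,0,75],[0.05,-0.029,-0.128,-0.08,0,0,75],[0.05,-0.029,-0.128,-0.08,0,0,75]]}}

```text
time_s: 8.68
ee_pos: [0.4185, 0.0436, 0.1172]
ee_rot: [3.012, 1.568, 3.096]
ft_force: [0.1, 0.3, 0.1]
width: 0.746
```

```bash
python3 -c "
from obj import *
look((.42,.044),.03,.01)
go(.42,.044,.03,4.8)"
```

```text
obj mid [0.4199 0.042 ] ext [0.0424 0.0607] ztop 0.0269 px [329. 268.] ang ((420.18798828125, 40.93517303466797), (43.71229553222656, 62.68095397949219), 4.9490203857421875)
t 8.72 pos [0.4208 0.0435 0.1184] w 0.75 f [ 0.4 -1.   0.8]
axes [[-0.0, -0.084, 0.996], [-0.0, 0.996, 0.084], [-1.0, 0.0, -0.0]]
shift [ 0.0884  0.0005 -0.0007] turn [[0.0, -0.0, -0.0], [-3.141, 0.0, -0.0]]
```

{"fn": "servo_tool", "kwargs": {"moves": [[0.04,0,0,0,0,0,75],[0.088,0,0,0,0,0,75],[0.088,0,0,0,0,0,75],[0.088,0,0,0,0,0,0],[0.088,0,0,0,0,0,0]], "squeeze": 25}}

```text
time_s: 9.35
ee_pos: [0.4232, 0.0434, 0.0321]
ee_rot: [-0.197, 1.567, -0.112]
ft_force: [-0.7, 0.4, -0.2]
width: 0.51
```

{"fn": "servo_tool", "kwargs": {"moves": [[0,0,0,0,0,0,0],[-0.04,0,0,0,0,0,0],[-0.08,0,0,0,0,0,0],[-0.08,0,0,0,0,0,0]]}}

```text
time_s: 9.85
ee_pos: [0.4238, 0.0433, 0.1138]
ee_rot: [-0.183, 1.563, -0.099]
ft_force: [0.3, -1.6, -0.5]
width: 0.509
```

```bash
python3 -c "
from obj import *
look((.42,.044),.03,.075)
go(.585,-.071,.12,4.8)"
```

```text
Traceback (most recent call last):
  File "obj.py", line 6, in look
    n,l,st,ce=cv2.connectedComponentsWithStats(m.astype(np.uint8)); i=1+np.argmax(st[1:,4]); Q=X[l==i]
                                                                        ~~~~~~~~~^^^^^^^^^^
ValueError: attempt to get argmax of an empty sequence
```

{"fn": "servo_tool", "kwargs": {"moves": [[0,-0.03,0.036,0,0,0,0],[0,-0.062,0.074,0,0,0,0],[0,-0.095,0.113,0,0,0,0],[0,-0.127,0.152,0,0,0,0],[0,-0.127,0.152,0,0,0,0]]}}

```text
time_s: 10.52
ee_pos: [0.5854, -0.0726, 0.1084]
ee_rot: [-0.974, 1.57, -0.892]
ft_force: [-0.4, 0.3, -1.1]
width: 0.51
```

```bash
python3 -c "
from obj import *
p=camera_params('wrist'); im,d=read_camera('wrist'); X=cloud(p,d); h=cv2.cvtColor(im,cv2.COLOR_RGB2HSV)
m=(d>0)&((h[...,0]<8)|(h[...,0]>172))&(h[...,1]>120)&(X[...,2]>.06)
Q=X[m]; print(len(Q),np.median(Q,axis=0).round(4),np.percentile(Q[:,2],[3,50,97]).round(4))
go(.585,-.071,.042,4.8)"
```

```text
21469 [ 0.5844 -0.0666  0.1019] [0.0834 0.1019 0.1031]
t 10.57 pos [ 0.5832 -0.0712  0.1083] w 0.513 f [ 0.1  0.1 -0.4]
axes [[-0.002, -0.082, 0.997], [0.001, 0.997, 0.082], [-1.0, 0.001, -0.002]]
shift [0.0663 0.     0.002 ] turn [[-0.001, -0.002, -0.001], [3.14, -0.001, 0.003]]
```

{"fn": "servo_tool", "kwargs": {"moves": [[0.03,0,0,0,0,0,0],[0.055,0,0,0,0,0,0],[0.065,0,0,0,0,0,0],[0.065,0,0,0,0,0,0],[0.065,0,0,0,0,0,0]]}}

```text
time_s: 11.2
ee_pos: [0.5836, -0.0703, 0.0461]
ee_rot: [-0.394, 1.569, -0.31]
ft_force: [0.5, -0.4, 0.0]
width: 0.509
```

{"fn": "servo_tool", "kwargs": {"moves": [[0,0,0,0,0,0,68],[0,0,0,0,0,0,68],[-0.03,0,0,0,0,0,68],[-0.08,0,0,0,0,0,68],[-0.12,0,-0.03,0,0,0,75]]}}

```text
time_s: 11.82
ee_pos: [0.555, -0.0733, 0.1674]
ee_rot: [-0.368, 1.567, -0.283]
ft_force: [-0.7, -0.0, -0.1]
width: 0.748
```

```bash
python3 -c "
from obj import *
look((.585,-.069),.03,.02,r=.04)
go(.427,.195,.17,0)"
```

```text
obj mid [ 0.5831 -0.0718] ext [0.0433 0.0609] ztop 0.0369 px [370. 246.] ang ((583.6263427734375, -72.74101257324219), (44.79313278198242, 62.72953414916992), 4.658087253570557)
t 11.88 pos [ 0.5524 -0.0734  0.1724] w 0.749 f [-3.   0.5  1.9]
axes [[0.005, -0.084, 0.996], [-0.002, 0.996, 0.084], [-1.0, -0.003, 0.005]]
shift [ 0.0011  0.278  -0.1024] turn [[0.084, 0.005, 0.003], [-3.057, -0.004, 0.008]]
```

Carton placed. On to the bearing.

{"fn": "servo_tool", "kwargs": {"moves": [[0,0.056,-0.021,0.02,0,0,80],[0,0.112,-0.042,0.04,0,0,80],[0,0.168,-0.063,0.06,0,0,80],[0,0.224,-0.084,0.08,0,0,80],[0,0.27,-0.101,0.084,0,0,80]]}}

```text
time_s: 12.5
ee_pos: [0.4288, 0.1895, 0.1655]
ee_rot: [0.338, 1.57, 0.338]
ft_force: [1.0, 0.4, -0.8]
width: 0.8
```

{"fn": "servo_tool", "kwargs": {"moves": [[0.04,0,0,0,0,0,80],[0.06,0,0,0,0,0,80],[0.06,0,0,0,0,0,80]]}}

```text
time_s: 12.88
ee_pos: [0.4285, 0.1876, 0.104]
ee_rot: [-2.866, 1.568, -2.865]
ft_force: [1.2, 0.3, -0.5]
width: 0.803
```

```bash
python3 -c "
from obj import *
look((.427,.195),.03,.006)
go(.427,.195,.028,0)"
```

```text
obj mid [0.4267 0.1933] ext [0.0418 0.0433] ztop 0.0145 px [323. 258.] ang ((426.7434997558594, 192.614990234375), (46.68270492553711, 46.3646354675293), 71.37748718261719)
t 12.93 pos [0.4295 0.1877 0.1051] w 0.801 f [0.5 0.  0.1]
axes [[-0.001, -0.0, 1.0], [-0.0, 1.0, 0.0], [-1.0, -0.0, -0.001]]
shift [ 0.0771  0.0074 -0.0025] turn [[0.0, -0.001, 0.0], [-3.142, -0.001, -0.002]]
```

{"fn": "servo_tool", "kwargs": {"moves": [[0.04,0.006,-0.003,0,0,0,80],[0.079,0.006,-0.003,0,0,0,80],[0.079,0.006,-0.003,0,0,0,80],[0.079,0.006,-0.003,0,0,0,0],[0.079,0.006,-0.003,0,0,0,0]], "squeeze": 40}}

```text
time_s: 13.55
ee_pos: [0.4286, 0.194, 0.0284]
ee_rot: [0.186, 1.567, 0.186]
ft_force: [-1.3, -1.3, 5.1]
width: 0.526
```

{"fn": "servo_tool", "kwargs": {"moves": [[0,0,0,0,0,0,0],[-0.04,0,0,0,0,0,0],[-0.09,0,0,0,0,0,0],[-0.09,0,0,0,0,0,0]]}}

```text
time_s: 14.05
ee_pos: [0.4307, 0.1947, 0.1212]
ee_rot: [0.25, 1.56, 0.25]
ft_force: [-0.1, 0.7, -0.9]
width: 0.52
```

```bash
python3 -c "
from obj import *
im,d=read_camera('wrist');save('w5',im[200:480])
go(.575,.161,.115,0)"
```

```text
t 14.1 pos [0.4292 0.1943 0.1191] w 0.528 f [ 0.1 -0.4 -1.7]
axes [[0.007, 0.0, 1.0], [0.002, 1.0, -0.0], [-1.0, 0.002, 0.007]]
shift [ 0.005  -0.0333  0.1458] turn [[-0.0, 0.007, -0.002], [3.142, -0.003, -0.01]]
```

View pics/w5.png

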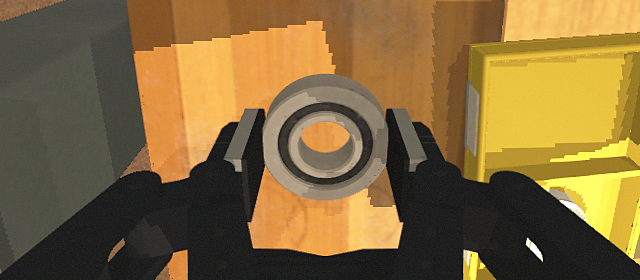

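The bearing is held level between the pads at about (323,135).

{"fn": "servo_tool", "kwargs": {"moves": [[0,-0.01,0.05,0,0,0,0],[0,-0.02,0.1,0,0,0,0],[0,-0.032,0.146,0,0,0,0],[0,-0.032,0.146,0,0,0,0]]}}

```text
time_s: 14.6
ee_pos: [0.5757, 0.1605, 0.1147]
ee_rot: [-0.426, 1.57, -0.429]
ft_force: [0.3, 0.3, -0.6]
width: 0.522
```

```bash
python3 -c "
from obj import *
p=camera_params('wrist'); im,d=read_camera('wrist'); X=cloud(p,d); h=cv2.cvtColor(im,cv2.COLOR_RGB2HSV)
e=readout.read_state()['ee_pos']
m=(d>0)&(h[...,1]<90)&(np.abs(X[...,0]-e[0])<.02)&(np.abs(X[...,1]-e[1])<.03)&(X[...,2]>.06)&(X[...,2]<.13)
Q=X[m]; Q=Q[np.abs(Q[:,2]-np.median(Q[:,2]))<.006]; print(len(Q),np.median(Q,axis=0).round(4),np.linalg.lstsq(np.c_[Q[:,:2],np.ones(len(Q))],Q[:,2],rcond=None)[0].round(3))
go(.575,.161,.04,0)"
```

```text
9723 [0.5737 0.1619 0.099 ] [-0.008 -0.008  0.105]
t 14.65 pos [0.5733 0.161  0.1145] w 0.525 f [-0.4  0.5 -1.2]
axes [[-0.002, 0.002, 1.0], [-0.0, 1.0, -0.002], [-1.0, -0.0, -0.002]]
shift [0.0745 0.0001 0.0019] turn [[-0.002, -0.002, 0.0], [3.14, 0.0, 0.003]]
```

{"fn": "servo_tool", "kwargs": {"moves": [[0.03,0,0,0,0,0,0],[0.06,0,0,0,0,0,0],[0.074,0,0,0,0,0,0],[0.074,0,0,0,0,0,0],[0.074,0,0,0,0,0,0]]}}

```text
time_s: 15.28
ee_pos: [0.5734, 0.162, 0.0432]
ee_rot: [0.095, 1.569, 0.096]
ft_force: [0.6, -0.4, -1.6]
width: 0.523
```

{"fn": "servo_tool", "kwargs": {"moves": [[0,0,0,0,0,0,68],[0,0,0,0,0,0,68],[-0.03,0,0,0,0,0,68],[-0.08,0,0,0,0,0,68],[-0.12,0,-0.03,0,0,0,55]]}}

```text
time_s: 15.9
ee_pos: [0.545, 0.1617, 0.1645]
ee_rot: [0.104, 1.567, 0.103]
ft_force: [-0.3, 0.3, 0.3]
width: 0.553
```

```bash
python3 -c "
from obj import *
look((.575,.161),.03,.016,r=.033)
look((.579,.078),.03,.016,r=.033)
go(.445,.285,.16,0)"
```

```text
obj mid [0.5729 0.1613] ext [0.0427 0.0435] ztop 0.0245 px [368. 243.] ang ((573.1369018554688, 160.6138916015625), (46.93887710571289, 47.178443908691406), 8.07309627532959)
obj mid [0.5711 0.0809] ext [0.0294 0.0405] ztop 0.0451 px [368. 353.] ang ((571.4818725585938, 78.68791198730469), (33.98882293701172, 46.61890411376953), 5.498834609985352)
t 16.0 pos [0.5435 0.1623 0.1676] w 0.547 f [ 1.2 -0.1  0.3]
axes [[0.007, -0.001, 1.0], [0.001, 1.0, 0.001], [-1.0, 0.001, 0.007]]
shift [ 0.007   0.1228 -0.0985] turn [[0.001, 0.007, -0.001], [-3.141, 0.002, 0.011]]
```

{"fn": "servo_tool", "kwargs": {"moves": [[0,0.04,-0.033,0,0,0,50],[0,0.08,-0.066,0,0,0,50],[0,0.123,-0.098,0,0,0,50],[0,0.123,-0.098,0,0,0,50]]}}

```text
time_s: 16.5
ee_pos: [0.4426, 0.287, 0.1618]
ee_rot: [3.069, 1.57, 3.075]
ft_force: [0.3, -0.9, 1.0]
width: 0.5
```

```bash
python3 -c "
from obj import *
look((.445,.315),.03,.013,r=.025,name='w6')
look((.445,.315),.03,.04,r=.025)
go(.445,.315,.04,0)"
```

```text
obj mid [0.4439 0.3141] ext [0.015 0.015] ztop 0.053 px [328. 208.] ang ((443.9122619628906, 313.6966552734375), (16.704076766967773, 16.184202194213867), 59.89741134643555)
obj mid [0.4438 0.3137] ext [0.015 0.015] ztop 0.0531 px [326. 209.] ang ((443.82122802734375, 313.5291442871094), (16.230281829833984, 15.88631820678711), 41.93327331542969)
t 16.6 pos [0.4449 0.2851 0.1619] w 0.505 f [-0.1  0.6  0.4]
axes [[0.0, -0.002, 1.0], [-0.0, 1.0, 0.002], [-1.0, -0.0, 0.0]]
shift [1.219e-01 3.000e-02 1.000e-04] turn [[0.002, 0.0, 0.0], [-3.14, -0.001, 0.001]]
```

View pics/w6.png

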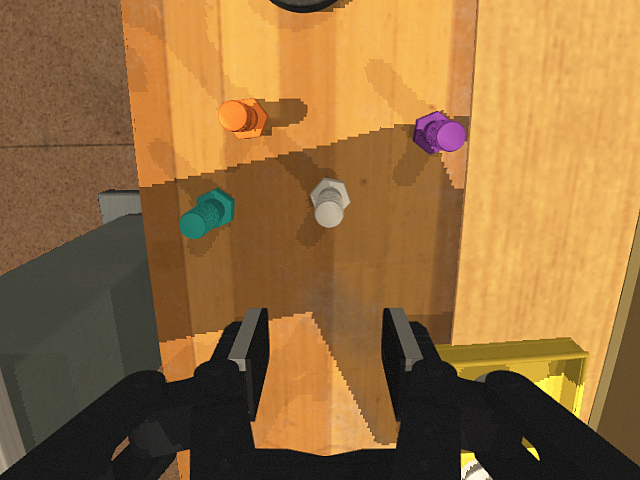

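The bolt is at (328,208), with turquoise (208,213), orange (240,118) and purple (440,132) all clear of the jaws.

{"fn": "servo_tool", "kwargs": {"moves": [[0,0.029,-0.001,0,0,0,50],[0.04,0.029,-0.001,0,0,0,50],[0.085,0.029,-0.001,0,0,0,50],[0.122,0.029,-0.001,0,0,0,50],[0.122,0.029,-0.001,0,0,0,50]]}}

```text
time_s: 17.23
ee_pos: [0.4426, 0.3113, 0.0372]
ee_rot: [-2.62, 1.564, -2.623]
ft_force: [-0.2, 0.2, -0.6]
width: 0.498
```

{"fn": "servo_tool", "kwargs": {"moves": [[0,0,0,0,0,0,0],[0,0,0,0,0,0,0],[0,0,0,0,0,0,0]], "squeeze": 60}}

```text
time_s: 17.6
ee_pos: [0.4456, 0.3142, 0.0419]
ee_rot: [0.289, 1.567, 0.289]
ft_force: [1.0, -1.2, 3.9]
width: 0.164
```

{"fn": "servo_tool", "kwargs": {"moves": [[-0.04,0,0,0,0,0,0],[-0.08,0,0,0,0,0,0],[-0.12,0,0,0,0,0,0],[-0.12,0,0,0,0,0,0]]}}

```text
time_s: 18.1
ee_pos: [0.4461, 0.3151, 0.1644]
ee_rot: [0.475, 1.563, 0.476]
ft_force: [-0.1, 0.5, -0.8]
width: 0.165
```

```bash
python3 -c "
from obj import *
im,d=read_camera('wrist');im2,d2=read_camera('side');X=cloud(camera_params('side'),d2);e=readout.read_state()['ee_pos']
b=cv2.resize(im2[190:350,280:430],None,fx=2.2,fy=1.75,interpolation=cv2.INTER_CUBIC)
save('w7',np.hstack([im[200:480,160:480],b]))
go(.58,-.315,.17,0)"
```

```text
t 18.2 pos [0.444  0.3139 0.1607] w 0.165 f [ 0.   0.2 -2.6]
axes [[0.001, -0.0, 1.0], [0.001, 1.0, 0.0], [-1.0, 0.001, 0.001]]
shift [-0.0096 -0.6289  0.1359] turn [[0.0, 0.001, -0.001], [-3.141, 0.001, 0.002]]
```

View pics/w7.png

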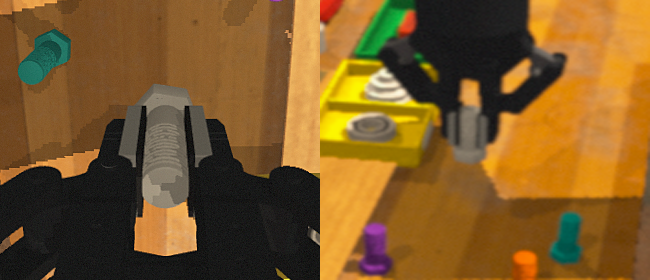

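The bolt hangs upright in the jaws. Carrying it to the blue tray's -y bay.

{"fn": "servo_tool", "kwargs": {"moves": [[0,-0.035,0.01,0,0,0,0],[0,-0.085,0.02,0,0,0,0],[0,-0.135,0.03,0,0,0,0],[0,-0.185,0.04,0,0,0,0],[0,-0.23,0.05,0,0,0,0]]}}

```text
time_s: 18.82
ee_pos: [0.4929, 0.0821, 0.1585]
ee_rot: [-3.098, 1.568, -3.098]
ft_force: [0.1, 1.5, -1.4]
width: 0.165
```

{"fn": "servo_tool", "kwargs": {"moves": [[0,-0.05,0.01,0,0,0,0],[0,-0.1,0.02,0,0,0,0],[0,-0.15,0.03,0,0,0,0],[0,-0.2,0.045,0,0,0,0],[0,-0.25,0.06,0,0,0,0]]}}

```text
time_s: 19.45
ee_pos: [0.5531, -0.1675, 0.1583]
ee_rot: [2.663, 1.568, 2.663]
ft_force: [0.6, 0.4, -0.0]
width: 0.162
```

{"fn": "servo_tool", "kwargs": {"moves": [[0,-0.05,0.008,0,0,0,0],[0,-0.1,0.017,0,0,0,0],[0,-0.14,0.024,0,0,0,0],[0,-0.149,0.026,0,0,0,0],[0,-0.149,0.026,0,0,0,0]]}}

```text
time_s: 20.08
ee_pos: [0.5791, -0.315, 0.1584]
ee_rot: [2.442, 1.568, 2.441]
ft_force: [-0.1, 0.5, -1.4]
width: 0.163
```

```bash
python3 -c "
from obj import *
p=camera_params('wrist'); im,d=read_camera('wrist'); X=cloud(p,d); e=readout.read_state()['ee_pos']
m=(d>0)&(np.abs(X[...,0]-e[0])<.007)&(np.abs(X[...,1]-e[1])<.012)&(np.abs(X[...,2]-e[2]-.012)<.02)
print('bolt top',np.percentile(X[m],[50,97],axis=0).round(4).tolist()); save('w8',im)
go(.58,-.315,.051,0)"
```

```text
bolt top [[0.5794, -0.3107, 0.1678], [0.5859, -0.306, 0.1696]]
t 20.12 pos [ 0.5792 -0.3141  0.1588] w 0.162 f [ 0.1  0.8 -0.9]
axes [[-0.002, -0.0, 1.0], [0.002, 1.0, 0.0], [-1.0, 0.002, -0.002]]
shift [ 0.1078 -0.0011  0.0011] turn [[0.0, -0.002, -0.002], [-3.141, 0.003, -0.003]]
```

View pics/w8.png

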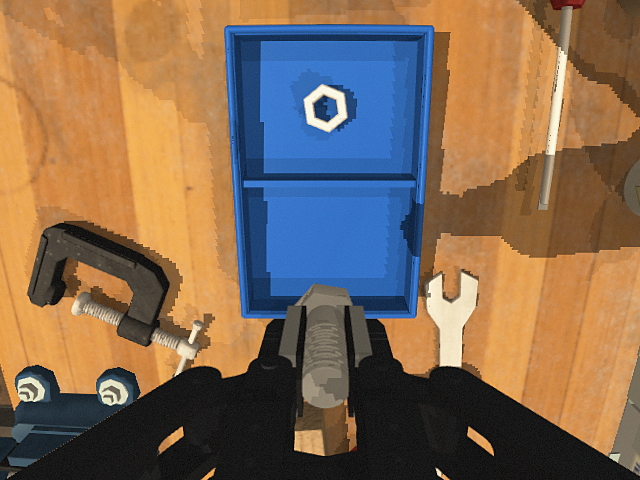

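The nut lies in the upper bay at (325,107), with the bolt still upright above the lower bay. Its top is at about 0.169, so I lower 0.106.

{"fn": "servo_tool", "kwargs": {"moves": [[0.04,-0.001,0.001,0,0,0,0],[0.08,-0.001,0.001,0,0,0,0],[0.1,-0.001,0.001,0,0,0,0],[0.106,-0.001,0.001,0,0,0,0],[0.106,-0.001,0.001,0,0,0,0]]}}

```text
time_s: 20.75
ee_pos: [0.5811, -0.3152, 0.0545]
ee_rot: [2.49, 1.571, 2.491]
ft_force: [-0.8, -0.7, -1.2]
width: 0.162
```

{"fn": "servo_tool", "kwargs": {"moves": [[0,0,0,0,0,0,0]]}}

```text
time_s: 20.88
ee_pos: [0.5818, -0.3164, 0.0557]
ee_rot: [-0.631, 1.568, -0.63]
ft_force: [-0.4, 0.7, -1.1]
width: 0.164
```

{"fn": "servo_tool", "kwargs": {"moves": [[0.0025,0,0,0,0,0,0],[0.0025,0,0,0,0,0,0]]}}

```text
time_s: 21.12
ee_pos: [0.5811, -0.3165, 0.0521]
ee_rot: [-0.667, 1.57, -0.667]
ft_force: [0.9, 0.0, 0.8]
width: 0.165
```

{"fn": "servo_tool", "kwargs": {"moves": [[0,0,0,0,0,0,45],[0,0,0,0,0,0,45],[0,0,0,0,0,0,45],[-0.03,0,0,0,0,0,45],[-0.07,0,0,0,0,0,45]]}}

```text
time_s: 21.75
ee_pos: [0.58, -0.3157, 0.121]
ee_rot: [2.557, 1.568, 2.557]
ft_force: [-0.1, -1.2, 0.6]
width: 0.446
```

{"fn": "servo_tool", "kwargs": {"moves": [[-0.05,-0.01,-0.02,0,0,0,45],[-0.1,-0.03,-0.06,0,0,0,45],[-0.12,-0.04,-0.12,0,0,0,45],[-0.12,-0.04,-0.17,0,0,0,45],[-0.12,-0.04,-0.17,0,0,0,45]]}}

```text
time_s: 22.38
ee_pos: [0.4077, -0.3559, 0.2425]
ee_rot: [2.974, 1.57, 2.971]
ft_force: [0.1, -0.5, 0.1]
width: 0.453
```

```bash
python3 -c "
from obj import *
C={n:(cloud(camera_params(n),(r:=read_camera(n))[1]),r[0],r[1]) for n in['wrist','top','side']}
for n,c,z in [('bolt',(.58,-.313),.045),('nut',(.578,-.23),.017),('pulley',(.579,.078),.017),('bearing',(.573,.161),.017),('carton',(.583,-.072),.02),('tape',(.427,.461),.008),('weight',(.705,-.024),.01)]:
  for k,(X,im,d) in C.items():
    m=(d>0)&(np.abs(X[...,:2]-c).max(2)<.033)&(X[...,2]>z)&(X[...,2]<.075)
    if m.sum()>20:
      Q=X[m]; lo,hi=np.percentile(Q,3,axis=0),np.percentile(Q,97,axis=0); print(n,k,m.sum(),((lo+hi)/2)[:2].round(3),(hi-lo)[:2].round(3),'top',hi[2].round(4))
save('w9',np.hstack([C['wrist'][1][:,200:600],cv2.resize(C['top'][1][190:310,160:490],(400,480))]))
print(readout.read_state()['time_s'],readout.read_state()['ee_pos'])"
```

```text
bolt wrist 599 [ 0.578 -0.316] [0.014 0.015] top 0.0628
bolt top 41 [ 0.579 -0.313] [0.014 0.016] top 0.0669
bolt side 42 [ 0.579 -0.315] [0.015 0.013] top 0.0625
nut wrist 721 [ 0.577 -0.231] [0.023 0.023] top 0.0236
nut top 52 [ 0.581 -0.23 ] [0.027 0.027] top 0.0279
nut side 39 [ 0.578 -0.23 ] [0.022 0.023] top 0.0229
pulley top 259 [0.58  0.081] [0.044 0.041] top 0.0479
pulley side 285 [0.578 0.084] [0.041 0.034] top 0.0448
bearing top 194 [0.573 0.163] [0.043 0.041] top 0.0291
bearing side 262 [0.572 0.162] [0.04  0.043] top 0.0248
carton top 381 [ 0.583 -0.07 ] [0.042 0.058] top 0.041
carton side 307 [ 0.581 -0.07 ] [0.042 0.06 ] top 0.037
tape top 361 [0.427 0.46 ] [0.057 0.059] top 0.0247
tape side 1255 [0.427 0.461] [0.058 0.059] top 0.0202
weight top 181 [ 0.705 -0.024] [0.034 0.033] top 0.0607
weight side 177 [ 0.704 -0.023] [0.034 0.026] top 0.0589
22.525 [ 0.41145959 -0.35663125  0.24201314]
```

View pics/w9.png

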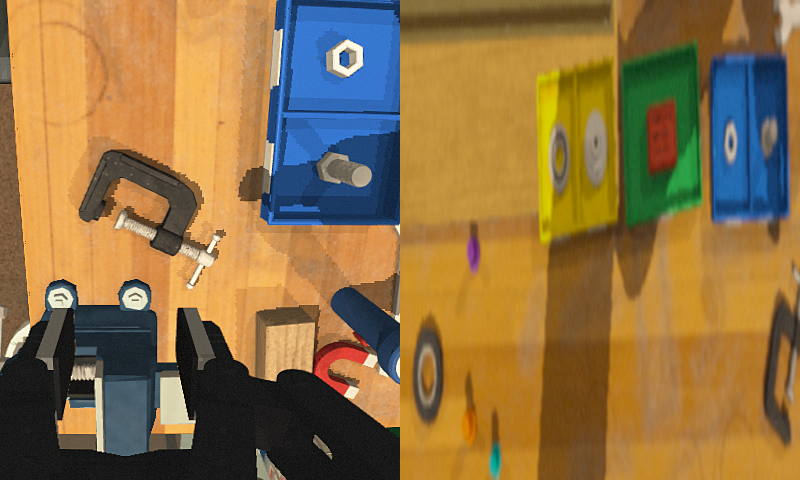

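The wrist view (left half) shows the nut (345,58) and the upright bolt (345,170) in separate bays. The top view (right half) shows the bearing and pulley in the yellow bays and the carton in the green tray. The gripper is clear of everything.

```bash
python3 -c "
from h import *
print(job.sign_off())"
```

```text
the job is handed in; nothing more can be done
None
```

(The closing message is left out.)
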